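# Load the seal rings into the leak-test block and keep its snap cover pressed home

### The arm

A 6-joint arm with a two-finger parallel gripper is mounted at the origin on the work surface. World frame = base frame: x ahead of the robot, y to its left, z up, the work surface at z = 0. Lengths are in m, angles in degrees, forces in N, time in s.
With the tool pointing down it reaches from about 0.35 to 0.8 m from the base axis. Payload 7.3 kg.
Tool frame: the origin (TCP) lies midway between the tips of the shut fingers; the grasp point (between the pads) lies 19 mm behind it; z points along the fingers, y is the direction in which the jaws open and shut (so a half turn about z gives the same grasp; the last joint's range is limited). The gripper opens to 85 mm and grips with 20 to 120 N. Pads are 22 mm wide; open, the fingers measure 114 mm over their backs; the gripper's body (76 mm by 85 mm) begins 54 mm behind the grasp point. The pads swing forward as they close: fully open they stand 13 mm farther back than shut.
Start: joints at [-80.099, 19.595, 87.324, -0, 73.075, -8.365], TCP at [0.165, -0.499, 0.231] pointing down, gripper open.
Joint ranges: [-145.02, 145.02], [-44.19, 115.74], [2.07, 154.8], [-57.11, 237.11], [16.16, 152.29], [-177.93, 177.93]. Speed limits (degrees/s): [147.25, 147.25, 180, 180, 180, 180].

### API

Orientations are given as a 3x3 rotation matrix whose columns are the frame's x, y, z axes.
In Python, from station import monitor, eyes, bot gives the robot as it stands.
- The arm moves only by the tool servo_tool, never from a script. Its argument "motion" is one flat list of numbers, 7 for each row, row after row: the turn, a rotation vector about the tool's x, y, z in rad, then the shift along the tool's x, y, z in cm, then the opening, from 0 (shut) to 1 (fully open). In form: [wx, wy, wz, x, y, z, claw, wx, wy, wz, x, y, z, claw, ...]. A call has 1 to 12 rows; each row is the pose to reach, as a shift and turn from the pose commanded when the call began, along the tool's axes at that moment; what a row does not reach only later rows make up. A row lasts 1/12 s, in which the tool goes at most 41.7 mm and 7.16 degrees, less where a joint would pass 70% of its speed; a pose out of reach is approached as far as the arm can. A call with a gripper value outside its range is refused whole. The fingers move at their own pace and stop on an object; "grip_force" is the grip in N (left out, the last holds). Time passes only in rows, so rows that repeat a pose let the fingers close. It gives the time, the measured TCP pose, the force and the opening at its end, in the units of the state.
- monitor.get_state(): the state, without advancing time (a new reading comes with each control period).
- eyes.capture(name): name is "side" or "top"; returns a dict with "pixels" (420x560x3 uint8, blue, green, red), "depth" (420x560 float32, m along the optical axis (not along the pixel's ray), 0 where there is no reading), "fx", "fy", "cx", "cy" (pixels), "camera_from_world" (4x4, takes a point from world to camera coordinates). Camera axes: x right, y up, looking along -z (the intrinsics and any distortion apply to the point x, -y, -z); pixel columns grow to the right and rows downward; lengths in m; the calibration is good to about 2 mm. A picture is of the moment at which its call begins.
- bot.hand_in(): hands the job in, once; it reports no verdict.
The state is a dict: "time_s": time; "q": joint angles; "joint_vel": joint speeds; "tau": joint torques, N m; "eef_pos": TCP position; "eef_rot": TCP orientation; "ft_force": force on the tool from outside, world axes, zero at the start; "wrist_torque": the same for the moment, N m; "gripper_width": finger opening in m.
Only numpy, scipy, OpenCV 4.12 (cv2) and the standard library are available. Lean on these libraries where they do the work, as an engineer would, in place of code of your own. Each camera call takes 0.05 s, during which the arm holds its last target. There are 200 camera calls.

### The job

Drop the wide ring into the wide bore and the narrow ring into the narrow bore of the leak-test block, each right down. Then take the cover by its rib and press it down onto the block until it snaps past the two roller catches and sits fully home, and keep pressing it firmly down on the block: the program finishes with the robot still holding the cover pressed. Leave the bottle, the pot and the stack of finished rings alone.

Things in the scene. Friction and masses are not known exactly. Their poses are not given: they have to be found in the camera images.
- block: Leak-test block fixed to the bench; origin: centre of its underside, z up. Base plate 176 (x) by 96 (y) by 8 mm; on it an aluminium block 110 by 64 mm with a flat top 38 mm above the bench and two round bores side by side along x. A sprung roller catch stands at the middle of each short end, slick plastic locators at the corners. Fingers that straddle a bore along the block's y have room.
- block_seat (a point): Centre of the block's flat top (38 mm above the bench), axes as the block's; the cover's origin is here when home. Corner locators frame the cover with 2 mm play: end ones with inner faces at x = +-56 mm (|y| 18 to 30), side ones at y = +-32 mm (|x| 42 to 52), straight to 57 mm above the bench, flared outwards to 63 mm.
- bore_wide (a point): centre of the mouth of the wide bore: 46 mm across, 2 mm chamfer, 24 mm deep (blind), level with the block's top, at x = -24 mm on the block
- bore_narrow (a point): centre of the mouth of the narrow bore: 34 mm across, 2 mm chamfer, 24 mm deep (blind), level with the block's top, at x = +24 mm on the block
- catch_near (a joint): outward travel (m) of the roller catch at the block's -x end: 0 = sprung in (rest), up to 0.008 pushed out along x by the cover's bead. Roller 12 mm across, 24 mm long, parallel to y, axis at x = -60.5 mm, 51.5 mm above the bench
- catch_far (a joint): the same for the roller catch at the block's +x end (axis at x = +60.5 mm)
- ring_wide: grey rigid moulded ring, 40 mm outside, 28 mm inside, 22 mm tall, 50 g, standing on the bench with its axis upright; origin: centre of its underside. In its bore its top lies 2 mm below the block's top
- ring_narrow: grey rigid moulded ring, 28 mm outside, 18 mm inside, 22 mm tall, 30 g, standing on the bench with its axis upright; origin: centre of its underside. In its bore its top lies 2 mm below the block's top
- cover: Snap cover, about 120 g, lying on the bench, rib up; origin: centre of its underside, z up. Aluminium plate 108 (x) by 60 (y) by 8 mm with a round bead (8 mm across, 22 mm long) at the middle of each short end, 116 mm over the beads. Black rib to grip in the middle: 50 mm along y, 16 mm along x, 8 to 38 mm above the underside. Fits the block either way round, x along the block's x.
- ring_stack: bystander: stack of finished grey rings, 60 mm across, 81 mm tall; origin at the centre of its underside
- pot: bystander: white plastic pot, 72 mm across, 60 mm tall; origin at the centre of its underside
- bottle: bystander: clear bottle with a blue cap, 62 mm across, 190 mm tall; origin at the centre of its underside
- cover_rib (a point): Top centre of the cover's rib, 38 mm above its underside. Pressing: beads meet the rollers with the underside about 17 mm above the block's top; it takes some 12 to 20 N; the force falls to nothing by about 9 mm and the catches then pull the cover down (up to 10 N) until about 2 mm; at 0 it sits flat on the block below the rollers, and the catches, back in, no longer press on it.
There are look-alikes about, which are no part of the job. What is shaped like the ring_narrow but blue is not meant.

How it is judged (in metres and radians):
On the way, in this order (a step that is already met when the one before it is completed fails the run):
1. both rings lie at the bottom of their own bores, the cover not yet on the block (z of ring_wide in the frame of bore_wide below -0.02 m and horizontal distance between ring_wide and bore_wide below 0.005 m and z of ring_narrow in the frame of bore_narrow below -0.02 m and horizontal distance between ring_narrow and bore_narrow below 0.005 m and distance between cover and block_seat above 0.03 m), for 0.2 s.
2. the cover has snapped past both catches and lies home on the block (z of cover in the frame of block_seat below 0.002 m and horizontal distance between cover and block_seat below 0.005 m and value of joint each of catch_near, catch_far below 0.0015 m), for 0.1 s.
At the end, for the whole second after the job is handed in: Each ring at least 20 mm deep in its own bore (within 5 mm); cover flat on the block (2 mm high, 5 mm sideways, 0.06 rad tilt, 0.08 rad yaw, either way round), both catches back in (1.5 mm); the fingers still press it: it bears on the block with over 5 N through the last second (all of step 2 and z of ring_wide in the frame of bore_wide below -0.02 m and horizontal distance between ring_wide and bore_wide below 0.005 m and z of ring_narrow in the frame of bore_narrow below -0.02 m and horizontal distance between ring_narrow and bore_narrow below 0.005 m and angle between cover's own z axis and vertical below 0.06 rad and angle between the x axis of cover and the x axis of block, either way round below 0.08 rad and contact force between cover and block above 5 N and contact force between the fingers and cover above 2 N); the arm keeps its last pose, push and grip.
It fails at once if the ring stack is displaced by more than 30 mm (distance of ring_stack from where it was at the start of the episode above 0.03 m).
It fails at once if the pot is displaced by more than 30 mm (distance of pot from where it was at the start of the episode above 0.03 m).
It fails at once if the bottle is displaced by more than 30 mm (distance of bottle from where it was at the start of the episode above 0.03 m).
It also fails if it takes over 67 s, if anything falls off the work surface, if the arm or the gripper's body presses on something with over 40 N, if the wrist force passes 120 N, or if a joint passes its speed limit or range.

## Working session

There is one attempt and no reset: what is moved stays moved. The work goes in short steps, Python scripts to look and compute and a tool call to move; the robot and the scene stay as the last step left them, time stands still between calls to the robot, and variables do not carry over. Pictures are saved under pics/ and viewed, about 8 in all and at most 12, crops included, and the job is handed in when it is done.

Besides the shell and the picture viewer there is one more tool, called after "Call:" as a command line: name --argument value ..., lists and objects as JSON in quotes. servo_tool: Moves the arm, as the interface text tells. Its arguments: {"type":"object","properties":{"motion":{"type":"array","items":{"type":"number"}},"grip_force":{"type":"number"}},"required":["motion"]}

```bash
ls; mkdir -p pics; cat > h.py <<'E'
import numpy as np, cv2
from station import monitor, eyes, bot
def cap(n):
    d=eyes.capture(n); d['T']=np.linalg.inv(d['camera_from_world']); return d
def ray(d,u,v):
    r=np.array([(u-d['cx'])/d['fx'],-(v-d['cy'])/d['fy'],-1.0])
    return d['T'][:3,3], d['T'][:3,:3]@r
def onz(d,u,v,z):
    o,r=ray(d,u,v); return o+r*(z-o[2])/r[2]
def cloud(d):
    v,u=np.mgrid[:420,:560]; z=d['depth']
    c=np.stack([(u-d['cx'])/d['fx']*z,-(v-d['cy'])/d['fy']*z,-z],-1)
    return c@d['T'][:3,:3].T+d['T'][:3,3]
E
python3 - <<'E'
from h import *
s=monitor.get_state(); print({k:np.round(v,3).tolist() for k,v in s.items()})
for n in('top','side'):
    d=cap(n); np.savez(f'pics/{n}0.npz',**d); cv2.imwrite(f'pics/{n}0.png',d['pixels'])
    print(n,[k for k in d],d['fx'],d['cx'],d['cy'],d['T'].round(3).tolist())
E
```

```text
pics
{'time_s': 0.0, 'q': [-80.098, 19.635, 87.379, -0.0, 73.074, -8.365], 'joint_vel': [0.014, -0.039, -0.065, -0.001, -0.013, 0.015], 'tau': [0.0, -43.367, -24.602, -0.0, 0.008, 0.0], 'eef_pos': [0.165, -0.498, 0.231], 'eef_rot': [[0.95, 0.313, -0.0], [0.313, -0.95, 0.002], [0.0, -0.002, -1.0]], 'ft_force': [-0.458, 0.743, 0.3], 'wrist_torque': [0.024, -0.031, 0.007], 'gripper_width': 0.085}
top ['pixels', 'depth', 'fx', 'fy', 'cx', 'cy', 'camera_from_world', 'T'] 533.16786497017 278.9729961627723 213.28879922327448 [[0.028, 0.996, -0.087, 0.401], [-1.0, 0.028, 0.007, 0.064], [0.01, 0.087, 0.996, 1.519], [0.0, 0.0, 0.0, 1.0]]
side ['pixels', 'depth', 'fx', 'fy', 'cx', 'cy', 'camera_from_world', 'T'] 471.55167131609755 277.4027229593179 211.48870815600284 [[0.959, 0.139, -0.246, 0.242], [-0.283, 0.504, -0.816, -0.887], [0.011, 0.852, 0.523, 0.648], [0.0, 0.0, 0.0, 1.0]]
```

View pics/top0.png

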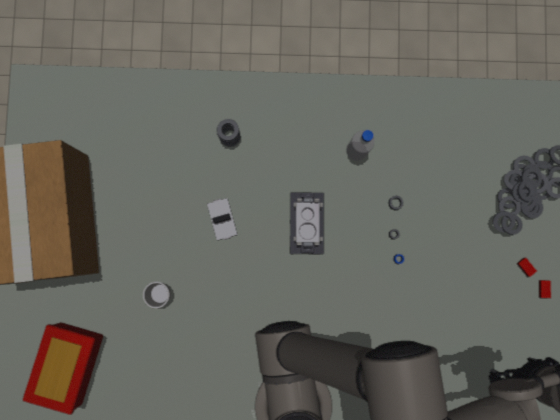

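View pics/side0.png

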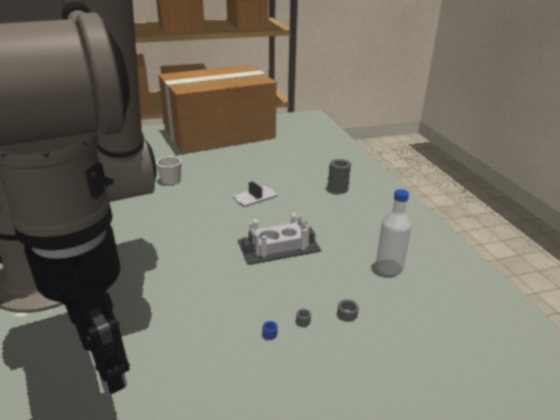

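The top view shows:
- Wide grey ring at (396,203). It has two look-alikes: narrow grey ring at (394,234) and blue ring at (399,259). There is also a heap of grey rings at (525,190).
- Block at (307,222), with its wide bore near the robot at (307,232) and its narrow bore at (307,214).
- Cover at (222,219), pot at (157,294), stack at (229,131) and bottle at (366,140).

By the description I choose 396,203 for the wide ring and 394,234 for the narrow one.

```bash
python3 - <<'E'
from h import *
D={n:dict(np.load(f'pics/{n}0.npz')) for n in('top','side')}
t=D['top'];s=D['side']
a=cv2.resize(t['pixels'][180:275,200:420],None,fx=3.6,fy=3.6,interpolation=cv2.INTER_CUBIC)
b=cv2.resize(s['pixels'][200:345,225:370],None,fx=2.0,fy=2.0,interpolation=cv2.INTER_CUBIC)
c=np.zeros((a.shape[0]+b.shape[0]*0+ 250,a.shape[1],3),np.uint8);c[:a.shape[0]]=a
b=b[:250];c[a.shape[0]:a.shape[0]+b.shape[0],:b.shape[1]]=b
cv2.imwrite('pics/crop1.png',c)
for n,d in D.items():
    P=cloud(d); ok=d['depth']>0
    z=P[...,2]
    for nm,c0 in (('wide',t and onz(t,396,203,.022)),('narrow',onz(t,394,234,.022)),('blue',onz(t,399,259,.022)),('block',onz(t,307,222,.038)),('cover',onz(t,222,219,.01)),('pot',onz(t,157,294,.06)),('stack',onz(t,229,131,.08)),('bottle',onz(t,366,140,.15))):
        r=.03 if nm in('wide','narrow','blue') else .1
        m=ok&(np.hypot(P[...,0]-c0[0],P[...,1]-c0[1])<r)&(z>.005)
        q=P[m]
        print(n,nm,c0.round(3),m.sum(), q.mean(0).round(4) if len(q) else '', np.percentile(q[:,2],[10,50,90,99]).round(4) if len(q) else '',(q.min(0)[:2].round(3),q.max(0)[:2].round(3)) if len(q) else '')
    g=ok&(np.abs(z)<.01)&(P[...,0]>.3)&(P[...,0]<.7)&(abs(P[...,1])<.2); print('bench z',np.median(z[g]),z[g].std())
E
```

```text
top wide [ 0.571 -0.277  0.022] 124 [ 0.5719 -0.2752  0.0174] [0.0069 0.0187 0.0246 0.0291] (array([ 0.546, -0.306]), array([ 0.599, -0.249]))
top narrow [ 0.483 -0.272  0.022] 86 [ 0.4835 -0.2698  0.0158] [0.0056 0.0179 0.0251 0.0293] (array([ 0.455, -0.298]), array([ 0.507, -0.244]))
top blue [ 0.413 -0.286  0.022] 85 [ 0.4125 -0.2853  0.0156] [0.0058 0.0173 0.0257 0.0284] (array([ 0.391, -0.313]), array([ 0.427, -0.259]))
top block [ 0.509 -0.025  0.038] 2044 [ 0.5079 -0.0225  0.0246] [0.0065 0.0168 0.048  0.065 ] (array([ 0.412, -0.118]), array([0.609, 0.073]))
top cover [0.513 0.214 0.01 ] 945 [0.5132 0.216  0.0119] [0.0055 0.0086 0.0338 0.0426] (array([0.414, 0.116]), array([0.61 , 0.314]))
top pot [0.301 0.377 0.06 ] 717 [0.2988 0.3831 0.0239] [0.0055 0.0097 0.0593 0.0646] (array([0.204, 0.28 ]), array([0.398, 0.475]))
top stack [0.75  0.197 0.08 ] 778 [0.7497 0.2013 0.0407] [0.0054 0.0342 0.0824 0.0863] (array([0.655, 0.1  ]), array([0.848, 0.295]))
top bottle [ 0.72  -0.168  0.15 ] 909 [ 0.7133 -0.159   0.0843] [0.0057 0.0987 0.1855 0.1938] (array([ 0.624, -0.267]), array([ 
[... 546 characters left out ...]
.5013 -0.0385  0.027 ] [0.0065 0.028  0.0509 0.0613] (array([ 0.417, -0.079]), array([0.593, 0.024]))
side cover [0.513 0.214 0.01 ] 460 [0.5057 0.2083 0.0138] [0.0056 0.0075 0.0349 0.0376] (array([0.45, 0.17]), array([0.568, 0.256]))
side pot [0.301 0.377 0.06 ] 557 [0.2949 0.3726 0.039 ] [0.0148 0.0421 0.0571 0.0597] (array([0.26 , 0.343]), array([0.331, 0.418]))
side stack [0.75  0.197 0.08 ] 650 [0.7438 0.1881 0.0496] [0.0142 0.0539 0.0784 0.08  ] (array([0.719, 0.168]), array([0.779, 0.233]))
side bottle [ 0.72  -0.168  0.15 ] 1994 [ 0.7097 -0.1805  0.0932] [0.0239 0.0944 0.1659 0.1886] (array([ 0.687, -0.197]), array([ 0.747, -0.144]))
bench z -0.001386550555006083 0.002193122909740327
```

View pics/crop1.png

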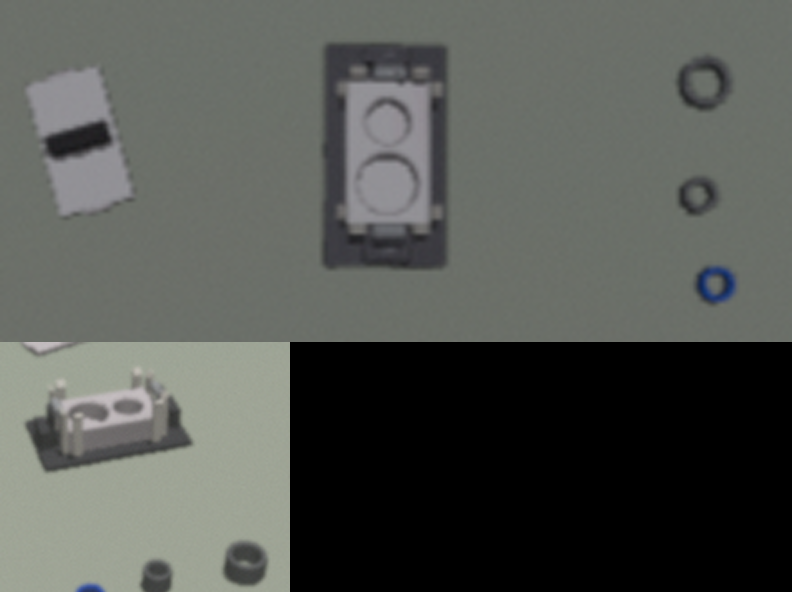

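The crop confirms the choice: the wide grey ring is at (396,203), the narrow grey one at (394,234), and the blue one is not meant. The block's wide bore is at its robot-side end, and the cover is tilted a little. Next I measure by silhouettes in both views.

```bash
cat >> h.py <<'E'
def blobs(d,mask,win):
    u0,u1,v0,v1=win; m=np.zeros(mask.shape,np.uint8); m[v0:v1,u0:u1]=mask[v0:v1,u0:u1]*255
    cs,_=cv2.findContours(m,cv2.RETR_EXTERNAL,cv2.CHAIN_APPROX_NONE)
    return max(cs,key=cv2.contourArea)
def bgdiff(d,win,th):
    u0,u1,v0,v1=win; p=d['pixels'].astype(float); bg=np.median(p[v0:v1,u0:u1].reshape(-1,3),0)
    return np.abs(p-bg).max(-1)>th, bg
def sil(d,win,z,th=18):
    m,_=bgdiff(d,win,th); c=cv2.convexHull(blobs(d,m,win)); M=cv2.moments(c)
    u,v=M['m10']/M['m00'],M['m01']/M['m00']
    return (u,v),onz(d,u,v,z)
def rect(d,mask,win,z):
    c=blobs(d,mask,win)[:,0]; P=np.array([onz(d,u,v,z)[:2] for u,v in c])*1000
    (c,(w,h),a)=cv2.minAreaRect(P.astype(np.float32)); 
    if w<h: w,h,a=h,w,a+90
    return np.round(c,1),round(w,1),round(h,1),(a+90)%180-90
E
python3 - <<'E'
from h import *
D={n:dict(np.load(f'pics/{n}0.npz')) for n in('top','side')}
t=D['top'];s=D['side']
for n,w1,w2 in(('wide',(380,412,188,219),(330,368,290,328)),('narrow',(380,408,222,247),(290,320,303,332))):
    print(n,'top',*sil(t,w1,.011),'side',*sil(s,w2,.011))
gt=t['pixels'].max(-1); gs=s['pixels'].max(-1)
print('bench levels',np.median(gt[180:275,240:280]),np.median(gs[270:300,200:240]))
w=(280,335,185,262); m,_=bgdiff(t,(240,380,180,270),14); print('plate',rect(t,m,w,.008))
m=gt>128; print('blocktop',rect(t,m,w,.038), 'cover',rect(t,m,(200,245,190,245),.008))
m=gt<50; 
c=blobs(t,m,(205,240,205,235)); M=cv2.moments(c); print('rib top', onz(t,M['m10']/M['m00'],M['m01']/M['m00'],.03))
print('rib rect',rect(t,m,(205,240,205,235),.03))
w=(225,330,205,265); m,_=bgdiff(s,(200,360,200,280),18); print('side plate',rect(s,m,w,.008))
m=gs<55; c=blobs(s,m,(245,270,175,205)); M=cv2.moments(c); print('side rib',rect(s,m,(245,270,175,205),.02), onz(s,M['m10']/M['m00'],M['m01']/M['m00'],.023))
# bores in both views by dark/bright
for z0,z1,nm in((.034,.044,'block'),):
  P=cloud(s); mm=(s['depth']>0)&(abs(P[...,2]-.038)<.004)&(abs(P[...,0]-.505)<.09)&(abs(P[...,1]+.03)<.05)
  q=(P[mm][:,:2]*1000).astype(np.float32); print('side top pts',len(q),np.percentile(q,[2,98],axis=0), cv2.minAreaRect(q))
E
```

```text
wide top (395.0995024875621, 202.6537313432836) [ 0.57321407 -0.27653754  0.011     ] side (347.0338050314465, 310.48191823899367) [ 0.56813741 -0.27941829  0.011     ]
narrow top (393.3992467043314, 233.92843691148772) [ 0.48390781 -0.27248979  0.011     ] side (302.8802083333333, 317.6907552083333) [ 0.47976932 -0.27464233  0.011     ]
bench levels 111.0 164.0
plate (array([508.6, -25.5]), 177.3, 99.6, 1.169114351272583)
blocktop (array([509. , -26.6]), 106.2, 58.7, 1.4222056865692139) cover (array([544.8, 226.3]), 59.6, 44.4, -75.7553300857544)
rib top [0.51240144 0.21456608 0.03      ]
rib rect (array([512.3, 214.8]), 46.0, 14.7, -72.33259963989258)
side plate (array([508.2,  -6.4]), 190.7, 163.0, 0.8558799028396606)
side rib (array([511. , 220.4]), 74.6, 27.5, 76.41897583007812) [0.50906399 0.21234582 0.023     ]
side top pts 530 [[439.52599304 -62.60318512]
 [562.96323608   7.59810451]] ((505.91961669921875, -29.616867065429688), (140.90135192871094, 80.77778625488281), 3.825792074203491)
```

Call:
servo_tool --motion '[0, 0, 0.15, 22, -4, 6, 1, 0, 0, 0.297, 45.5, -8.3, 13, 1, 0, 0, 0.297, 45.5, -8.3, 13, 1, 0, 0, 0.297, 45.5, -8.3, 13, 1, 0, 0, 0.297, 45.5, -8.3, 13, 1, 0, 0, 0.297, 45.5, -8.3, 13, 1, 0, 0, 0.297, 45.5, -8.3, 13, 1, 0, 0, 0.297, 45.5, -8.3, 13, 1, 0, 0, 0.297, 45.5, -8.3, 13, 1, 0, 0, 0.297, 45.5, -8.3, 13, 1, 0, 0, 0.297, 45.5, -8.3, 13, 1, 0, 0, 0.297, 45.5, -8.3, 13, 1]' --grip_force 40

```text
time_s: 1.1
eef_pos: [0.5728, -0.2745, 0.0996]
eef_rot: [[1.0, 0.023, -0.001], [0.023, -1.0, 0.001], [-0.001, -0.001, -1.0]]
ft_force: [-0.7, -0.1, 0.7]
gripper_width: 0.0852
```

Call:
servo_tool --motion '[0, 0, 0, -0.2, 0.3, 3, 1, 0, 0, 0, -0.2, 0.3, 6, 1, 0, 0, 0, -0.2, 0.3, 8, 1, 0, 0, 0, -0.2, 0.3, 9.1, 1, 0, 0, 0, -0.2, 0.3, 9.1, 1, 0, 0, 0, -0.2, 0.3, 9.1, 0.3, 0, 0, 0, -0.2, 0.3, 9.1, 0.3, 0, 0, 0, -0.2, 0.3, 9.1, 0.3, 0, 0, 0, -0.2, 0.3, 9.1, 0.3, 0, 0, 0, -0.2, 0.3, 9.1, 0.3, 0, 0, 0, -0.2, 0.3, 9.1, 0.3, 0, 0, 0, -0.2, 0.3, 9.1, 0.3]'

```text
time_s: 2.1
eef_pos: [0.5695, -0.2809, 0.0123]
eef_rot: [[1.0, 0.022, 0.003], [0.022, -1.0, -0.002], [0.003, 0.002, -1.0]]
ft_force: [-0.7, 0.4, 5.8]
gripper_width: 0.0375
```

```bash
python3 - <<'E'
from h import *
s=monitor.get_state(); print(s['eef_pos'],s['ft_force'],s['gripper_width'])
d=cap('side'); cv2.imwrite('pics/g1.png',cv2.resize(d['pixels'][200:360,250:450],None,fx=4,fy=3.75,interpolation=cv2.INTER_CUBIC))
E
```

```text
[ 0.5695175  -0.2808516   0.01227679] [-0.72862679  0.4328901   5.75919386] 0.03750475594535858
```

View pics/g1.png

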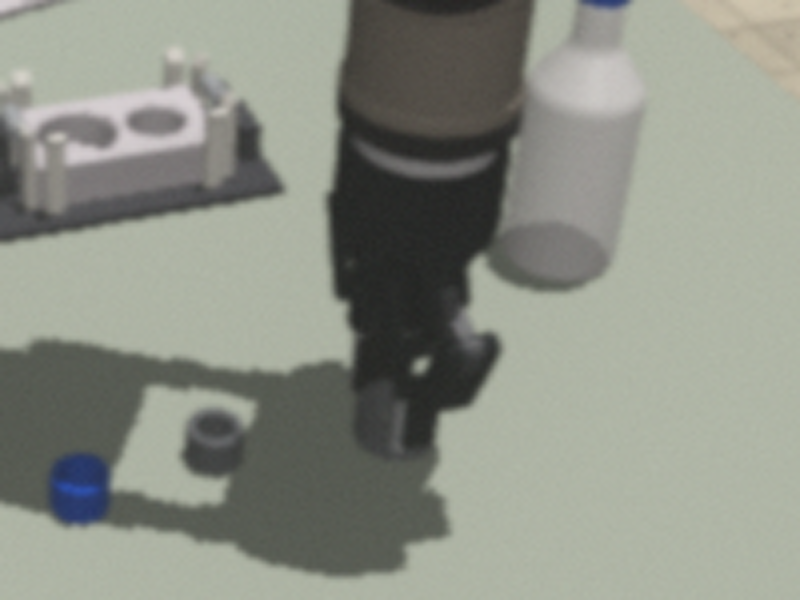

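The fingers straddle the wide ring. The near pad sits about 5 mm off the ring's centre in x. I lift and check.

Call:
servo_tool --motion '[0, 0, 0, 0, 0, -2, 0.3, 0, 0, 0, 0, 0, -5, 0.3, 0, 0, 0, 0, 0, -8, 0.3, 0, 0, 0, 0, 0, -10, 0.3, 0, 0, 0, 0, 0, -10, 0.3, 0, 0, 0, 0, 0, -10, 0.3]'

```text
time_s: 2.65
eef_pos: [0.5693, -0.2806, 0.1122]
eef_rot: [[1.0, 0.022, 0.003], [0.022, -1.0, -0.002], [0.003, 0.002, -1.0]]
ft_force: [-0.5, -0.1, -1.1]
gripper_width: 0.0376
```

```bash
python3 - <<'E'
from h import *
s=monitor.get_state(); print(s['time_s'],s['eef_pos'],s['ft_force'],s['gripper_width'])
d=cap('side'); c=cloud(d); p=s['eef_pos']
cv2.imwrite('pics/g2.png',cv2.resize(d['pixels'][160:320,250:450],None,fx=4,fy=3.75,interpolation=cv2.INTER_CUBIC))
E
```

```text
2.65 [ 0.56934554 -0.28063882  0.11219362] [-0.5323568  -0.08610227 -1.10072304] 0.03758987882829194
```

View pics/g2.png

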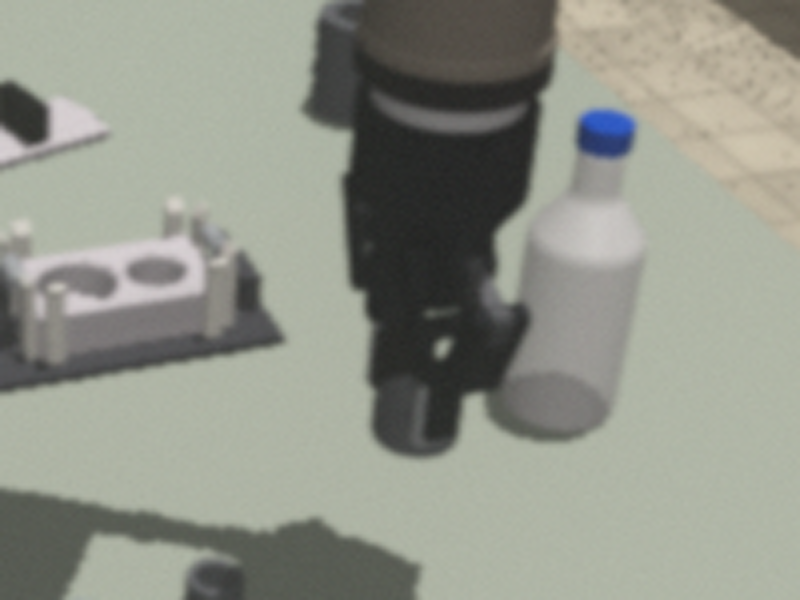

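```bash
python3 - <<'E'
from h import *
d=dict(np.load('pics/side0.npz'))
def proj(p):
    c=d['camera_from_world']@np.append(p,1); return d['cx']+d['fx']*c[0]/-c[2], d['cy']-d['fy']*c[1]/-c[2], -c[2]
for b in (np.zeros(3),np.array([-.0024,-.0013,0])):
    u,v,z=proj(np.array([.5693,-.2806,.111])+b); print(u,v,(354.0-u)*z/d['fx']*1000,'mm right of predicted')
# bore ellipses in the initial side view
im=cv2.resize(d['pixels'][215:265,230:325],None,fx=8,fy=8,interpolation=cv2.INTER_CUBIC); cv2.imwrite('pics/bores.png',im)
E
```

```text
352.7336493999348 269.9218869032911 2.299710539686019 mm right of predicted
351.8118196249694 270.58073690044165 3.9661021881154626 mm right of predicted
```

View pics/bores.png

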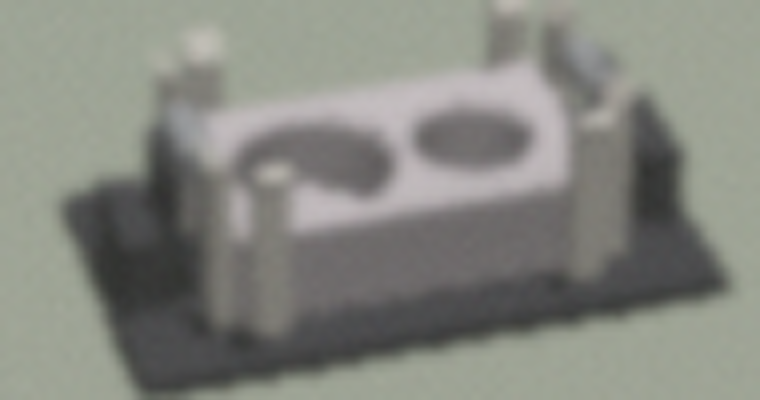

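```bash
python3 - <<'E'
from h import *
d=dict(np.load('pics/side0.npz'))
w=onz(d,268.99,234.7,.038);n=onz(d,288.7,231.7,.038);print(w,n,(n-w)*1000,(w+n)/2)
a=np.radians(1.3);c=np.array([.5088,-.026])
for s in(-1,1): print('top', c+s*.024*np.array([np.cos(a),np.sin(a)]))
E
```

```text
[ 0.48181671 -0.02809588  0.038     ] [ 0.52901232 -0.02845932  0.038     ] [47.19561223 -0.36344269  0.        ] [ 0.50541452 -0.0282776   0.038     ]
top [ 0.48480618 -0.0265445 ]
top [ 0.53279382 -0.0254555 ]
```

Call:
servo_tool --motion '[0, 0, 0, -1, -3.5, 0, 0.3, 0, 0, 0, -2.3, -7, 0, 0.3, 0, 0, 0, -3.5, -10.5, 0, 0.3, 0, 0, 0, -4.6, -14, 0, 0.3, 0, 0, 0, -5.8, -17.5, 0, 0.3, 0, 0, 0, -7, -21, 0, 0.3, 0, 0, 0, -7.8, -24, 0, 0.3, 0, 0, 0, -8.2, -25.5, 1, 0.3, 0, 0, 0, -8.2, -25.5, 2, 0.3, 0, 0, 0, -8.2, -25.5, 2, 0.3, 0, 0, 0, -8.2, -25.5, 2, 0.3]'

```text
time_s: 3.62
eef_pos: [0.4803, -0.0268, 0.0892]
eef_rot: [[1.0, 0.022, -0.003], [0.022, -1.0, 0.0], [-0.003, -0.001, -1.0]]
ft_force: [0.2, -0.7, -0.9]
gripper_width: 0.0376
```

```bash
python3 - <<'E'
from h import *
s=monitor.get_state(); print(s['time_s'],s['eef_pos'],s['ft_force'],s['gripper_width'])
d=cap('side'); cv2.imwrite('pics/g3.png',cv2.resize(d['pixels'][155:275,210:350],None,fx=5,fy=5,interpolation=cv2.INTER_CUBIC))
def proj(p):
    c=d['camera_from_world']@np.append(p,1); return d['cx']+d['fx']*c[0]/-c[2], d['cy']-d['fy']*c[1]/-c[2], -c[2]
print(proj(s['eef_pos']))
E
```

```text
3.6167 [ 0.48028192 -0.02681969  0.08919862] [ 0.2116323  -0.65818622 -0.87078002] 0.03760680765751132
(np.float64(268.20734678932405), np.float64(215.54277403778522), np.float64(1.0528865547263648))
```

View pics/g3.png

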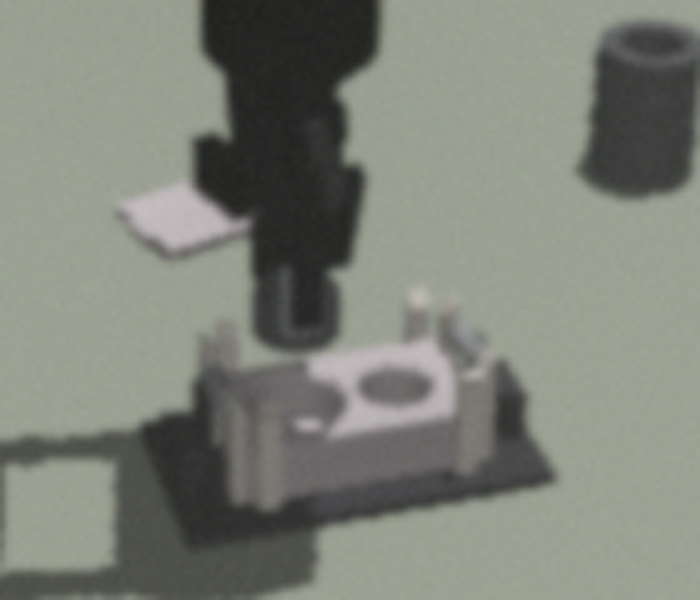

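The held ring (centre u≈268.9) lines up with the wide bore (u≈269.0). I lower it.

Call:
servo_tool --motion '[0, 0, 0, 0, 0, 1.5, 0.3, 0, 0, 0, 0, 0, 2.5, 0.3, 0, 0, 0, 0, 0, 3.2, 0.3, 0, 0, 0, 0, 0, 3.8, 0.3, 0, 0, 0, 0, 0, 4.3, 0.3, 0, 0, 0, 0, 0, 4.6, 0.3, 0, 0, 0, 0, 0, 4.9, 0.3, 0, 0, 0, 0, 0, 4.9, 0.3]'

```text
time_s: 4.33
eef_pos: [0.481, -0.0271, 0.041]
eef_rot: [[1.0, 0.022, -0.0], [0.022, -1.0, 0.0], [-0.0, -0.0, -1.0]]
ft_force: [-0.7, -1.2, -1.0]
gripper_width: 0.0373
```

Call:
servo_tool --motion '[0, 0, 0, 0, 0, 0, 0.75, 0, 0, 0, 0, 0, 0, 0.75, 0, 0, 0, 0, 0, 0, 0.75, 0, 0, 0, 0, 0, -1, 0.75, 0, 0, 0, 0, 0, -3.5, 0.75, 0, 0, 0, 0, 0, -6, 0.75, 0, 0, 0, 0, 0, -7, 0.75]'

```text
time_s: 4.92
eef_pos: [0.4826, -0.0273, 0.1143]
eef_rot: [[1.0, 0.022, 0.004], [0.022, -1.0, -0.001], [0.004, 0.001, -1.0]]
ft_force: [0.6, 0.2, -0.5]
gripper_width: 0.0641
```

```bash
python3 - <<'E'
from h import *
s=monitor.get_state(); print(s['time_s'],s['eef_pos'],s['ft_force'],s['gripper_width'])
d=cap('side'); P=cloud(d); a=d['pixels'][200:275,230:325]
cv2.imwrite('pics/r1.png',cv2.resize(a,None,fx=8,fy=8,interpolation=cv2.INTER_CUBIC))
m=(np.hypot(P[...,0]-.482,P[...,1]+.028)<.03)&(d['depth']>0)&(P[...,2]>.01)&(P[...,2]<.06)&(d['pixels'].max(-1)<110)
print(m.sum(),np.percentile(P[m][:,2],[5,50,95]))
E
```

```text
4.9167 [ 0.48260124 -0.0272778   0.1142988 ] [ 0.64077271  0.16763131 -0.45143593] 0.06414123399854173
225 [0.01488447 0.03237459 0.03711815]
```

View pics/r1.png

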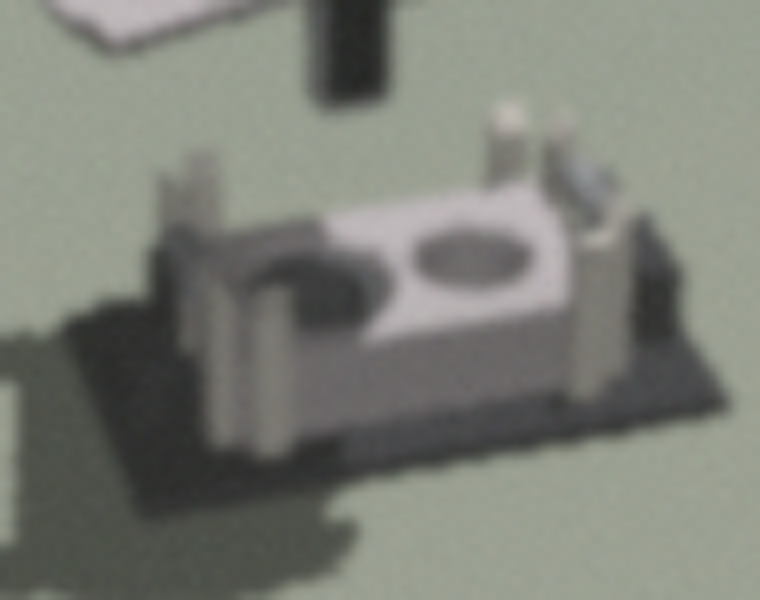

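The wide ring lies inside the bore with nothing standing above the block top. Next is the narrow ring.

Call:
servo_tool --motion '[0, 0, 0, 0, 3, 0, 0.75, 0, 0, 0, 0, 7, 0, 0.75, 0, 0, 0, -0.2, 11, 0, 0.75, 0, 0, 0, -0.2, 15, 0, 0.75, 0, 0, 0, -0.4, 19, 1, 0.75, 0, 0, 0, -0.4, 22, 3, 0.75, 0, 0, 0, -0.4, 24, 5, 0.75, 0, 0, 0, -0.4, 24.7, 6, 0.75, 0, 0, 0, -0.4, 24.7, 6, 0.75, 0, 0, 0, -0.4, 24.7, 6, 0.75]'

```text
time_s: 5.8
eef_pos: [0.4821, -0.2732, 0.0507]
eef_rot: [[1.0, 0.021, -0.002], [0.021, -1.0, 0.001], [-0.002, -0.002, -1.0]]
ft_force: [-0.3, 0.8, 0.5]
gripper_width: 0.064
```

Call:
servo_tool --motion '[0, 0, 0, 0, 0, 1.5, 0.75, 0, 0, 0, 0, 0, 3, 0.75, 0, 0, 0, 0, 0, 4, 0.75, 0, 0, 0, 0, 0, 4, 0.2, 0, 0, 0, 0, 0, 4, 0.2, 0, 0, 0, 0, 0, 4, 0.2, 0, 0, 0, 0, 0, 4, 0.2, 0, 0, 0, 0, 0, 4, 0.2, 0, 0, 0, 0, 0, 4, 0.2, 0, 0, 0, 0, 0, 4, 0.2]'

```text
time_s: 6.63
eef_pos: [0.4833, -0.2742, 0.0126]
eef_rot: [[1.0, 0.022, 0.002], [0.022, -1.0, -0.001], [0.002, 0.001, -1.0]]
ft_force: [-0.6, 2.8, 6.9]
gripper_width: 0.0254
```

Call:
servo_tool --motion '[0, 0, 0, 0, 0, -2, 0.2, 0, 0, 0, 0, 0, -5, 0.2, 0, 0, 0, 0, 0, -8, 0.2, 0, 0, 0, 0, 0, -10, 0.2, 0, 0, 0, 0, 0, -10, 0.2, 0, 0, 0, 0, 0, -10, 0.2]'

```text
time_s: 7.13
eef_pos: [0.483, -0.2745, 0.1126]
eef_rot: [[1.0, 0.022, 0.002], [0.022, -1.0, -0.002], [0.002, 0.002, -1.0]]
ft_force: [-0.1, 0.6, -0.8]
gripper_width: 0.0256
```

```bash
python3 - <<'E'
from h import *
s=monitor.get_state(); print(s['time_s'],s['eef_pos'],s['ft_force'],s['gripper_width'])
d=cap('side');np.savez('pics/n2.npz',**d)
c=d['camera_from_world']@np.append(s['eef_pos'],1); u,v=d['cx']+d['fx']*c[0]/-c[2], d['cy']-d['fy']*c[1]/-c[2]; print(u,v)
g=d['pixels'].max(-1)
for r in range(int(v)-8,int(v)+14,2):
    k=np.where(g[r,int(u)-25:int(u)+25]<115)[0]+int(u)-25; print(r,k.min() if len(k) else 0,k.max() if len(k) else 0, end=' | ')
E
```

```text
7.1333 [ 0.48303764 -0.27452241  0.11259594] [-0.0631421   0.63971962 -0.81580834] 0.025623178060375482
306.823450469061 275.3666385969327
267 297 323 | 269 298 318 | 271 299 316 | 273 299 315 | 275 299 315 | 277 299 315 | 279 299 315 | 281 299 314 | 283 300 312 | 285 303 310 | 287 0 0 |
```

Call:
servo_tool --motion '[0, 0, 0, 0.7, -3.5, 0, 0.2, 0, 0, 0, 1.5, -7, 0, 0.2, 0, 0, 0, 2.3, -10.5, 0, 0.2, 0, 0, 0, 3, -14, 0, 0.2, 0, 0, 0, 3.8, -17.5, 0, 0.2, 0, 0, 0, 4.5, -21, 0, 0.2, 0, 0, 0, 5, -23.5, 0, 0.2, 0, 0, 0, 5.3, -24.7, 1, 0.2, 0, 0, 0, 5.3, -24.7, 2, 0.2, 0, 0, 0, 5.3, -24.7, 2, 0.2, 0, 0, 0, 5.3, -24.7, 2, 0.2]'

```text
time_s: 8.1
eef_pos: [0.529, -0.0269, 0.0896]
eef_rot: [[1.0, 0.021, -0.004], [0.021, -1.0, 0.0], [-0.004, -0.0, -1.0]]
ft_force: [-0.6, 0.3, -0.3]
gripper_width: 0.0252
```

```bash
python3 - <<'E'
from h import *
s=monitor.get_state(); print(s['time_s'],s['eef_pos'],s['ft_force'],s['gripper_width'])
d=cap('side'); cv2.imwrite('pics/g4.png',cv2.resize(d['pixels'][165:265,220:340],None,fx=6,fy=6,interpolation=cv2.INTER_CUBIC))
E
```

```text
8.1 [ 0.52902652 -0.02686563  0.08958967] [-0.62818625  0.26308284 -0.34178018] 0.025219034020218755
```

View pics/g4.png

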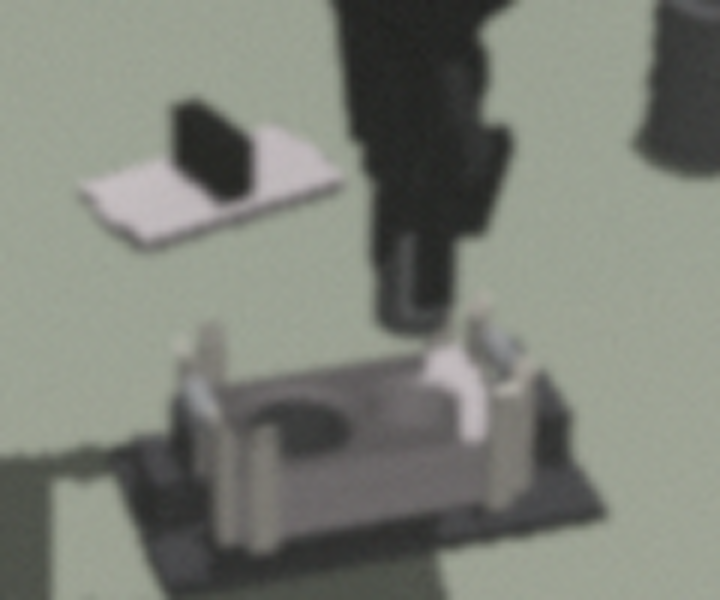

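The narrow ring (u≈288.7) lines up with the narrow bore (u≈288.7). I lower it and release.

Call:
servo_tool --motion '[0, 0, 0, 0, 0, 1.5, 0.2, 0, 0, 0, 0, 0, 2.5, 0.2, 0, 0, 0, 0, 0, 3.2, 0.2, 0, 0, 0, 0, 0, 3.8, 0.2, 0, 0, 0, 0, 0, 4.3, 0.2, 0, 0, 0, 0, 0, 4.6, 0.2, 0, 0, 0, 0, 0, 4.9, 0.2, 0, 0, 0, 0, 0, 4.9, 0.2]'

```text
time_s: 8.82
eef_pos: [0.53, -0.0259, 0.0419]
eef_rot: [[1.0, 0.022, -0.001], [0.022, -1.0, 0.0], [-0.001, -0.0, -1.0]]
ft_force: [0.4, 0.2, -0.5]
gripper_width: 0.025
```

Call:
servo_tool --motion '[0, 0, 0, 0, 0, 0, 0.65, 0, 0, 0, 0, 0, 0, 0.65, 0, 0, 0, 0, 0, 0, 0.65, 0, 0, 0, 0, 0, 0, 0.65, 0, 0, 0, 0, 0, -3, 0.65, 0, 0, 0, 0, 0, -6, 0.65, 0, 0, 0, 0, 0, -9, 0.65, 0, 0, 0, 0, 0, -9, 0.65]'

```text
time_s: 9.48
eef_pos: [0.5334, -0.0265, 0.1381]
eef_rot: [[1.0, 0.022, 0.01], [0.022, -1.0, -0.002], [0.01, 0.002, -1.0]]
ft_force: [0.3, -0.0, 0.3]
gripper_width: 0.0559
```

```bash
python3 - <<'E'
from h import *
s=monitor.get_state(); print(s['time_s'],s['eef_pos'],s['ft_force'],s['gripper_width'])
d=cap('side'); t=cap('top')
a=cv2.resize(d['pixels'][205:265,230:325],None,fx=6,fy=6,interpolation=cv2.INTER_CUBIC)
b=cv2.resize(d['pixels'][170:215,220:290],None,fx=8,fy=5,interpolation=cv2.INTER_CUBIC)[:, :570]
c=np.zeros((a.shape[0]+b.shape[0],570,3),np.uint8);c[:360,:570]=a;c[360:,:b.shape[1]]=b
cv2.imwrite('pics/r2.png',c)
np.savez('pics/side3.npz',**d)
E
```

```text
9.4833 [ 0.53338947 -0.02650136  0.13812552] [ 0.29342295 -0.02764395  0.28763468] 0.055854094471771164
```

View pics/r2.png

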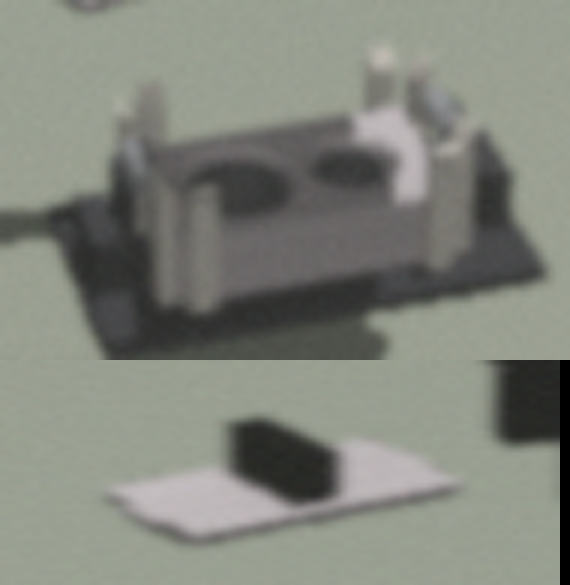

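Both rings sit in their bores and the cover lies undisturbed. Next I measure the cover's yaw and rib.

```bash
python3 - <<'E'
from h import *
t=dict(np.load('pics/top0.npz'));s=dict(np.load('pics/side3.npz'))
m,_=bgdiff(t,(200,250,185,250),16); print('top cover',rect(t,m,(200,250,190,248),.008))
m,_=bgdiff(s,(200,285,165,212),16); print('bgd side')
g=s['pixels'].max(-1); P=cloud(s)
rib=(g<60)&(P[...,2]>.012)&(abs(P[...,0]-.51)<.04)&(abs(P[...,1]-.213)<.04)
q=(P[rib]*1000).astype(np.float32); print('side rib cloud',len(q),q.mean(0),cv2.minAreaRect(q[:,:2]),np.percentile(q[:,2],[2,98]))
pl=(g>180)&(abs(P[...,0]-.51)<.08)&(abs(P[...,1]-.213)<.07)
c=blobs(s,pl|rib,(220,290,170,215)); c=cv2.convexHull(c)[:,0]
Q=np.array([onz(s,u,v,.008)[:2] for u,v in c if v>190])*1000
m2=((pl)).astype(np.uint8); c=blobs(s,pl,(220,290,170,215)); print('side plate corners'); print(cv2.approxPolyDP(cv2.convexHull(c),2,True)[:,0].tolist())
for u,v in cv2.approxPolyDP(cv2.convexHull(c),2,True)[:,0]: print(onz(s,u,v,.008).round(4)[:2])
print(monitor.get_state()['q'])
E
```

```text
top cover (array([512.5, 215.3]), 114.8, 60.7, 17.19744300842285)
bgd sideTraceback (most recent call last):
  File "<stdin>", line 7, in <module>
cv2.error: OpenCV(4.12.0) /io/opencv/modules/imgproc/src/convhull.cpp:143: error: (-215:Assertion failed) total >= 0 && (depth == CV_32F || depth == CV_32S) in function 'convexHull'
```

Call:
servo_tool --motion '[0, 0, -0.1, -0.1, -2, 0, 0.5, 0, 0, -0.2, -0.2, -4, 0, 0.5, 0, 0, -0.3, -0.3, -6, 0, 0.5, 0, 0, -0.4, -0.5, -8.5, 0, 0.5, 0, 0, -0.5, -0.6, -11, 0, 0.5, 0, 0, -0.6, -0.8, -13, 0, 0.5, 0, 0, -0.7, -0.9, -15, 0, 0.5, 0, 0, -0.8, -1, -17, 0, 0.5, 0, 0, -0.9, -1.1, -19, 0, 0.5, 0, 0, -1, -1.2, -21, 0, 0.5, 0, 0, -1.1, -1.3, -23, 0, 0.5, 0, 0, -1.2, -1.4, -24, 0, 0.5]'

```text
time_s: 10.58
eef_pos: [0.5098, 0.2155, 0.1306]
eef_rot: [[0.336, 0.942, -0.003], [0.942, -0.336, -0.0], [-0.001, -0.002, -1.0]]
ft_force: [-0.4, 0.1, -0.0]
gripper_width: 0.0427
```

Call:
servo_tool --motion '[0, 0, -0.1, 0, 0, 0, 0.5, 0, 0, -0.2, 0, 0, 0.5, 0.5, 0, 0, -0.3, 0, 0, 1.5, 0.5, 0, 0, -0.4, 0, 0, 3, 0.5, 0, 0, -0.5, 0, 0, 4, 0.5, 0, 0, -0.6, 0, 0, 5, 0.5, 0, 0, -0.65, 0, 0, 5, 0.5, 0, 0, -0.65, 0, 0, 5, 0.5, 0, 0, -0.65, 0, 0, 5, 0.5]'

```text
time_s: 11.33
eef_pos: [0.5103, 0.2135, 0.0812]
eef_rot: [[-0.295, 0.956, -0.002], [0.956, 0.295, -0.001], [-0.0, -0.002, -1.0]]
ft_force: [0.5, -0.0, -0.7]
gripper_width: 0.0427
```

Call:
servo_tool --motion '[0, 0, 0, 0, 0, 2.5, 0.5, 0, 0, 0, 0, 0, 5, 0.5, 0, 0, 0, 0, 0, 6.3, 0.5, 0, 0, 0, 0, 0, 6.9, 0.5, 0, 0, 0, 0, 0, 6.9, 0.5, 0, 0, 0, 0, 0, 6.9, 0, 0, 0, 0, 0, 0, 6.9, 0, 0, 0, 0, 0, 0, 6.9, 0, 0, 0, 0, 0, 0, 6.9, 0, 0, 0, 0, 0, 0, 6.9, 0, 0, 0, 0, 0, 0, 6.9, 0]' --grip_force 80

```text
time_s: 12.25
eef_pos: [0.5119, 0.214, 0.0146]
eef_rot: [[-0.296, 0.955, 0.003], [0.955, 0.296, 0.001], [-0.0, 0.003, -1.0]]
ft_force: [0.8, -0.5, 6.2]
gripper_width: 0.0147
```

Call:
servo_tool --motion '[0, 0, 0, 0, 0, -2, 0, 0, 0, 0, 0, 0, -5, 0, 0, 0, 0, 0, 0, -8, 0, 0, 0, 0, -2, -0.7, -9.5, 0, 0, 0, 0.05, -5, -1.7, -9.5, 0, 0, 0, 0.1, -8.5, -2.8, -9.5, 0, 0, 0, 0.16, -12, -4, -9.5, 0, 0, 0, 0.22, -15.5, -5.1, -9.5, 0, 0, 0, 0.279, -19, -6.3, -9.5, 0, 0, 0, 0.279, -21.5, -7.1, -9.5, 0, 0, 0, 0.279, -22.9, -7.6, -9.5, 0, 0, 0, 0.279, -22.9, -7.6, -9.5, 0]'

```text
time_s: 13.25
eef_pos: [0.5062, -0.0305, 0.1085]
eef_rot: [[-0.018, 1.0, 0.001], [1.0, 0.018, -0.001], [-0.001, 0.0, -1.0]]
ft_force: [0.6, -0.8, -1.7]
gripper_width: 0.0145
```

Call:
servo_tool --motion '[0, 0, 0, 0, 0, 0.5, 0, 0, 0, 0, 0, 0, 0.8, 0, 0, 0, 0, 0, 0, 0.8, 0, 0, 0, 0, 0, 0, 0.8, 0]'

```text
time_s: 13.58
eef_pos: [0.5059, -0.0264, 0.0999]
eef_rot: [[-0.024, 1.0, -0.001], [1.0, 0.024, 0.0], [0.0, -0.001, -1.0]]
ft_force: [0.3, -0.5, -1.9]
gripper_width: 0.0147
```

```bash
python3 - <<'E'
from h import *
s=monitor.get_state(); print(s['time_s'],s['eef_pos'],s['eef_rot'].round(4) if hasattr(s['eef_rot'],'round') else s['eef_rot'],s['ft_force'],s['gripper_width'])
d=cap('side'); np.savez('pics/side4.npz',**d); t=cap('top'); np.savez('pics/top4.npz',**t)
cv2.imwrite('pics/c1.png',cv2.resize(d['pixels'][165:270,220:340],None,fx=5.7,fy=5.7,interpolation=cv2.INTER_CUBIC))
E
```

```text
13.5833 [ 0.50593713 -0.02638002  0.09990539] [[-2.360e-02  9.997e-01 -9.000e-04]
 [ 9.997e-01  2.360e-02  2.000e-04]
 [ 3.000e-04 -9.000e-04 -1.000e+00]] [ 0.25925862 -0.45885343 -1.93975108] 0.01474440334784046
```

View pics/c1.png

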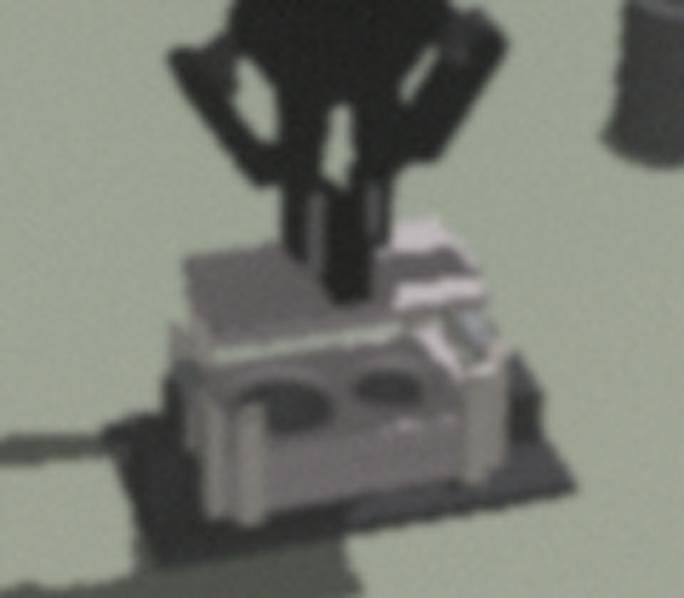

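The cover hangs parallel over the block, roughly centred, and both rings show deep in their bores. A quick numeric check of the front edge against the block in the same view.

```bash
python3 - <<'E'
from h import *
d=dict(np.load('pics/side4.npz')); f=lambda x,y:(220+(x+.5)/5.7-.5,165+(y+.5)/5.7-.5)
for p in((212,345),(490,297),(351,321)): print(p,onz(d,*f(*p),.093).round(4))
g=d['pixels'].astype(int).max(-1)
P=cloud(d); m=(d['depth']>0)&(abs(P[...,2]-.093)<.006)&(abs(P[...,0]-.505)<.08)&(abs(P[...,1]+.028)<.05)
q=P[m]*1000; print(len(q),np.percentile(q,[1,99],axis=0))
t=dict(np.load('pics/top4.npz')); P=cloud(t); m=(t['depth']>0)&(abs(P[...,2]-.093)<.012)&(abs(P[...,0]-.507)<.08)&(abs(P[...,1]+.026)<.05)
q=P[m]*1000; print(len(q),np.percentile(q,[1,50,99],axis=0))
E
```

```text
(212, 345) [ 0.4447 -0.0635  0.093 ]
(490, 297) [ 0.557  -0.0593  0.093 ]
(351, 321) [ 0.5    -0.0614  0.093 ]
645 [[447.5503359  -56.65795584  87.37806623]
 [558.45516086   4.3884834   98.19816275]]
148 [[452.16682545 -52.42347737  87.18026925]
 [469.50694196  -6.89539814  93.87167086]
 [492.21598637   4.71597972 100.93524435]]
```

Call:
servo_tool --motion '[0, 0, 0, 0, 0.2, 0.5, 0, 0, 0, 0, 0, 0.2, 1, 0, 0, 0, 0, 0, 0.2, 1.5, 0, 0, 0, 0, 0, 0.2, 1.9, 0, 0, 0, 0, 0, 0.2, 2.3, 0, 0, 0, 0, 0, 0.2, 2.5, 0, 0, 0, 0, 0, 0.2, 2.7, 0, 0, 0, 0, 0, 0.2, 2.7, 0]'

```text
time_s: 14.35
eef_pos: [0.508, -0.0275, 0.0729]
eef_rot: [[-0.022, 1.0, -0.001], [1.0, 0.022, 0.0], [0.0, -0.001, -1.0]]
ft_force: [0.7, -0.1, -0.3]
gripper_width: 0.0148
```

Call:
servo_tool --motion '[0, 0, 0, 0, 0, 0.2, 0, 0, 0, 0, 0, 0, 0.4, 0, 0, 0, 0, 0, 0, 0.6, 0, 0, 0, 0, 0, 0, 0.8, 0, 0, 0, 0, 0, 0, 0.8, 0]'

```text
time_s: 14.77
eef_pos: [0.5087, -0.0278, 0.0663]
eef_rot: [[-0.022, 1.0, 0.002], [1.0, 0.022, -0.001], [-0.001, 0.002, -1.0]]
ft_force: [-1.8, -0.4, 7.8]
gripper_width: 0.0151
```

Call:
servo_tool --motion '[0, 0, 0, 0, 0, 0.3, 0, 0, 0, 0, 0, 0, 0.5, 0, 0, 0, 0, 0, 0, 0.7, 0, 0, 0, 0, 0, 0, 0.9, 0, 0, 0, 0, 0, 0, 1.1, 0, 0, 0, 0, 0, 0, 1.3, 0, 0, 0, 0, 0, 0, 1.3, 0]'

```text
time_s: 15.35
eef_pos: [0.5084, -0.0275, 0.0526]
eef_rot: [[-0.022, 1.0, 0.0], [1.0, 0.022, -0.0], [-0.0, 0.0, -1.0]]
ft_force: [-1.2, -0.1, 3.1]
gripper_width: 0.0146
```

Call:
servo_tool --motion '[0, 0, 0, 0, 0, 0.2, 0, 0, 0, 0, 0, 0, 0.4, 0, 0, 0, 0, 0, 0, 0.6, 0, 0, 0, 0, 0, 0, 0.8, 0, 0, 0, 0, 0, 0, 0.8, 0, 0, 0, 0, 0, 0, 0.8, 0]'

```text
time_s: 15.85
eef_pos: [0.5086, -0.0275, 0.0524]
eef_rot: [[-0.023, 1.0, 0.004], [1.0, 0.023, -0.001], [-0.002, 0.004, -1.0]]
ft_force: [-26.6, 3.9, 81.1]
gripper_width: 0.0142
```

That was too firm at 81 N, so I back off to about 25 N.

Call:
servo_tool --motion '[0, 0, 0, 0, 0, -0.2, 0, 0, 0, 0, 0, 0, -0.4, 0, 0, 0, 0, 0, 0, -0.5, 0, 0, 0, 0, 0, 0, -0.5, 0, 0, 0, 0, 0, 0, -0.5, 0, 0, 0, 0, 0, 0, -0.5, 0, 0, 0, 0, 0, 0, -0.5, 0, 0, 0, 0, 0, 0, -0.5, 0]'

```text
time_s: 16.52
eef_pos: [0.5085, -0.0276, 0.0526]
eef_rot: [[-0.022, 1.0, 0.002], [1.0, 0.022, -0.001], [-0.001, 0.002, -1.0]]
ft_force: [-10.7, 1.1, 32.0]
gripper_width: 0.0145
```

```bash
python3 - <<'E'
from h import *
s=monitor.get_state(); print(s['time_s'],s['eef_pos'],s['eef_rot'],s['ft_force'],s['gripper_width'])
d=cap('side'); s=monitor.get_state(); print(s['time_s'],s['ft_force'])
P=cloud(d); m=(d['depth']>0)&(d['pixels'].max(-1)>100)&(abs(P[...,0]-.505)<.05)&(abs(P[...,1]+.028)<.027)&(P[...,2]>.02)&(P[...,2]<.075)
q=P[m]; print(len(q),np.percentile(q[:,2],[10,50,90]))
A=np.c_[q[:,:2],np.ones(len(q))]; print(np.linalg.lstsq(A,q[:,2],rcond=None)[0])
cv2.imwrite('pics/f1.png',cv2.resize(d['pixels'][165:270,220:340],None,fx=5.7,fy=5.7,interpolation=cv2.INTER_CUBIC))
E
```

```text
16.5167 [ 0.50847206 -0.02755357  0.05256047] [[-2.23112528e-02  9.99749160e-01  1.95603543e-03]
 [ 9.99750801e-01  2.23126475e-02 -6.94114657e-04]
 [-7.37584874e-04  1.94006142e-03 -9.99997846e-01]] [-10.68804666   1.11691825  32.0107408 ] 0.014450709122142157
16.5667 [-10.88653181   1.29950195  32.97456323]
198 [0.03606544 0.04378966 0.04571267]
[-0.00599369  0.1560566   0.05177698]
```

View pics/f1.png

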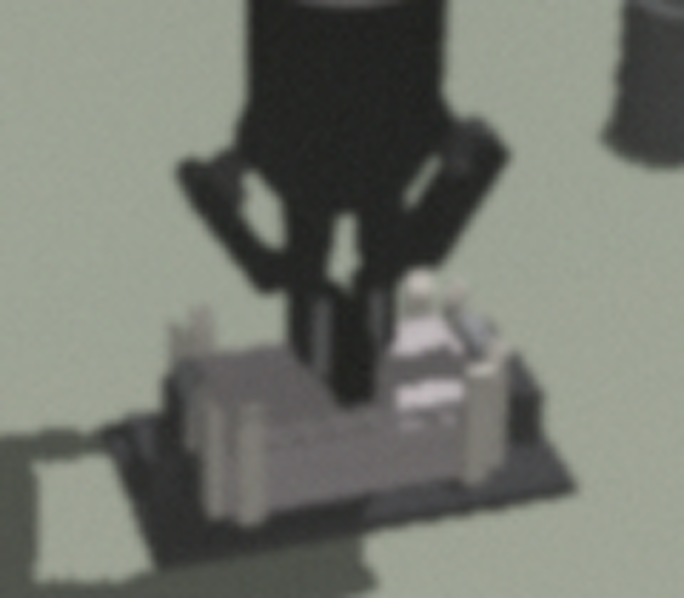

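The cover lies flat inside the locators: its plate top measures about 0.046 m, as expected when home. The press holds steady at about 32 N. I hand in.

```bash
python3 - <<'E'
from h import *
print(bot.hand_in()); s=monitor.get_state(); print(s['time_s'],s['eef_pos'],s['ft_force'])
E
```

```text
the job is handed in; nothing more can be done
None
the job is handed in; nothing more can be done
```

Both rings are in their bores, the cover is snapped home on the block, and I handed the job in at 16.6 s with the gripper still pressing on it. The hand-in gave no verdict.

**Last checks:**
- **Rings:** in the side view neither ring stood above the block top. I did not measure their depth.
- **Cover height:** the tool stopped at 0.0526 m, which matches the expected home height of 0.038 m plus the 0.0146 m grip offset. The depth image put the plate top at about 0.046 m, as it should be.
- **Cover angle:** the tool is within about 0.1° of vertical and turned 1.3°, against a measured block yaw of 1.2–1.4° from the top view. I have no usable tilt reading of the cover itself; the only fit had too few clean points.
- **Press:** steady at about 32–33 N down. About 11 N of sideways force in x remained.
- **Catches:** I had no direct reading of either catch; I infer they sprang back from the cover's height.
- **Bystanders:** the moves kept clear of the bottle, pot and stack. I did not measure them again afterwards.

**Disagreements:**
- My first press overshot to 81 N down, with 27 N sideways, before I backed off. That is below the 120 N wrist limit.
- The two cameras differed by about 3–5 mm in x and 2–3 mm in y, so I used their average.
- The gripper width read about 1–3 mm under the nominal part sizes.

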